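Set the dosing cups and open the safety-capped bottle

TASK

Get ready to dose hardener: first stand the tall narrow steel cup in the rack pocket marked with one dot, then the short wide steel cup in the pocket marked with two dots, both upright, fully down and let go. Then open the bottle: press its safety cap down, turn it anticlockwise while pressed until it is free, and lift it off. Finish while still gripping the cap, holding it still and level straight above the bottle with its lower edge about 7 cm above the mouth; leave the cups in their pockets and do not shift the other things.

Things in the scene. Friction and masses are not known exactly. Their poses are not given: they have to be found in the camera images.
- tall_cup: Turned steel cup, the tall narrow one: round, about 48 mm wide, 66 mm high, 0.14 to 0.28 kg, standing upright and open at the top; it is slimmer in the middle than at rim and foot. Origin at the centre of its underside, z up its axis.
- wide_cup: Turned steel cup, the short wide one, with a painted band: round, 60 mm wide, 52 mm high, 0.17 to 0.34 kg, standing upright and open at the top. Origin at the centre of its underside, z up its axis.
- pocket_1 (a point): Centre of the floor of pocket 1 in the fixed rack: a plate with two dark square seats, 92 x 92 mm, centres 104 mm apart, tops 24 mm above the bench. Pocket 1's seat has ONE raised metal dot on its edge nearest the robot; it may be the left or the right one. Round pocket, 53 mm wide, 10 mm deep, floor 14 mm above the bench, for the tall cup. z up.
- pocket_2 (a point): Centre of the floor of pocket 2, in the rack's other seat, the one with TWO raised metal dots on its edge nearest the robot. Round pocket, 65 mm wide, 10 mm deep, floor 14 mm above the bench, for the wide cup. z up.
- bottle: White plastic bottle, 72 mm wide, clamped in a fixed holder (base plate 120 x 110 mm); shoulder (its widest part's upper edge) 82 mm above the bench, neck 26 mm wide with its rim 125 mm above the bench. Origin on the bench under the bottle's axis, z up; x passes through the two locking tabs.
- bottle_mouth (a point): Centre of the rim of the bottle's neck, 125 mm above the bench. z up.
- cap: Grey ribbed round push-and-turn safety cap, 46 mm wide, 36 mm high, 55 g, loose but locked on the bottle at the start. Origin on its axis at its lower edge, 113 mm above the bench when locked; z up its axis; x parallel to the bottle's x when locked. Two lugs inside lie under tabs of the neck: it can be neither pulled up nor turned until pressed down, then it turns anticlockwise seen from above.
- cap_top (a point): Centre of the cap's top face, 36 mm above its lower edge, 149 mm above the bench when locked. Turning the pressed cap: its lugs are clear of teeth and tabs after 55 degrees (0.96 rad), 75 degrees (1.3 rad) is a good turn, a stop comes at about 115 degrees. Once turned it lifts off straight.
- liner (a joint): Sprung seal inside the cap: 0 when the cap is not pressed, up to 0.009 m when pressed fully down on the neck. A press of 5 mm clears the locking teeth, 6.5 mm is a good press, a firm stop comes at 9 mm. The spring pushes back with 6 N at first and 10.5 N when fully pressed.
- tape: Bystander, fixed in place, to be left where it is: roll of black tape lying flat, 80 mm wide, 24 mm high. Origin at the centre of its underside.
- resin_cup: Bystander, fixed in place, to be left where it is: empty translucent cast resin cup, 56 mm wide, 34 mm high. Origin at the centre of its underside.
- solder_spool: Bystander, loose, to be left where it is: black spool standing on its flange, 55 mm wide, 38 mm high. Origin at the centre of its underside.
- terminal: Bystander, loose, to be left where it is: green terminal block lying flat, 16 x 60 x 18 mm. Origin at the centre of its underside.
- motor: Bystander, loose, to be left where it is: small square stepper motor lying on its side, 67 x 42 x 42 mm. Origin at the centre of its underside.
- boot: Bystander, fixed in place, to be left where it is: black rubber lens boot, 68 mm wide, 37 mm high. Origin at the centre of its underside.
- spare_mouse: Bystander, loose, to be left where it is: dark computer mouse, 99 x 56 x 41 mm. Origin at the centre of its underside.
Mind the look-alikes: they are no part of the job. Leave any green look-alike of the tall_cup alone.

How it is judged:
By the outcome, as a careful person would: the job done as asked, in the order asked, and still so for the second after the job is handed in, while the arm keeps its last pose, push and grip.
It also fails if it takes over 54 s, if anything falls off the work surface, if the arm or the gripper's body presses on something with over 40 N, if the wrist force passes 120 N, or if a joint passes its speed limit or range.

ROBOT

A 6-joint arm with a two-finger parallel gripper is mounted at the origin on a cart in front of the work surface, level with it; the furniture and walls round the work are solid. World frame = base frame: x ahead of the robot, y to its left, z up, the work surface at z = 0. Lengths are in m, angles in degrees, forces in N, time in s.
With the tool pointing down it reaches from about 0.375 to 0.9 m from the base axis. Payload 3.1 kg.
Tool frame: the origin (TCP) lies midway between the tips of the shut fingers; the grasp point (between the pads) lies bot.hold_point_z behind it (bot.hold_point_z is the distance from the TCP to the grasp point, in m); z points along the fingers, y is the direction in which the jaws open and shut (so a half turn about z gives the same grasp; the last joint's range is limited). The gripper opens to 87 mm and grips with 3 to 60 N. Pads are 19 mm wide; open, the fingers measure 117 mm over their backs; the gripper's body (75 mm by 190 mm) begins 51 mm behind the grasp point.
Start: joints at [-78.581, 30.224, 82.088, -0, 67.689, -10.227], TCP at [0.231, -0.581, 0.223] pointing down, gripper open.
Joint ranges: [-176.69, 176.69], [-43.24, 126.21], [12.49, 139.97], [-82, 262], [0, 151.66], [-163.58, 163.58]. Speed limits (degrees/s): [159.86, 159.86, 180, 180, 180, 180].

INTERFACE

Orientations are given as a 3x3 rotation matrix whose columns are the frame's x, y, z axes.
In Python, from rig import bot, vision, hand_in gives the robot as it stands. The module is installed in compiled form; this text tells all that it offers.
- The arm moves only by the shell command python3 -m handwheel 'ROWS'. ROWS is JSON, a list of rows, each an object of numbers: "hand": the gripper's target within -1 to 1 (fully open at 1, half-way at 0, shut at -1); "dx", "dy", "dz": the shift along the world's x, y, z in cm; "wx", "wy", "wz": the turn, a rotation vector about the world's x, y, z in rad. In form: [{"hand": .., "dx": .., "dy": .., "dz": .., "wx": .., "wy": .., "wz": ..}, ...]. A call has 1 to 10 rows; each row shifts and turns the commanded pose from where the row before left it; what a row does not reach is not made up. A row lasts 1/10 s, in which the tool goes at most 50 mm and 8.59 degrees, less where a joint would pass 70% of its speed; a pose out of reach is approached as far as the arm can. A call with a gripper value outside its range is refused whole. The fingers move at their own pace and stop on an object; the grip force is fixed at half the most. Time passes only in rows, so rows that do not move let the fingers close. It gives the time, the measured TCP pose, the force and the opening at its end, in the units of the state.
- bot.read_state(): the state, without advancing time (a new reading comes with each control period).
- vision.capture(name): name is "scene" or "top" or "wrist"; returns (picture, depth): 480x640x3 uint8, red, green, blue; 480x640 float32, m along the optical axis (not along the pixel's ray), 0 where there is no reading.
- vision.get_calibration(name): a dict with "fx", "fy", "cx", "cy" (pixels), "rvec" (rotation vector, rad) and "tvec" (3), from world to camera coordinates, as OpenCV has them. Camera axes: x right, y down, z forward; pixel columns grow to the right and rows downward; lengths in m; the calibration is good to about 2 mm. A picture is of the moment at which its call begins: read the wrist's pose just before it. get_calibration takes no time and is no camera call; for the wrist camera it gives the pose at the moment of the call.
- hand_in(): hands the job in, once; it reports no verdict.
The state is a dict: "time_s": time; "joint_positions": joint angles; "qvel": joint speeds; "tau": joint torques, N m; "position": TCP position; "tcp_rot": TCP orientation; "force": force on the tool from outside, world axes, zero at the start; "moment": the same for the moment, N m; "opening": opening from 0.0 (shut) to 1.0 (fully open).
Only numpy, scipy, OpenCV 4.12 (cv2) and the standard library are available. Lean on these libraries where they do the work, as an engineer would, in place of code of your own. Each camera call takes 0.05 s, during which the arm holds its last target.

## Working session

There is one attempt and no reset: what is moved stays moved. The work goes in short steps, Python scripts to look and compute and a shell command to move; the robot and the scene stay as the last step left them, time stands still between calls to the robot, and variables do not carry over. Pictures are saved under pics/ and viewed, and the job is handed in when it is done.

```bash
mkdir -p pics; ls; cat > h.py <<'E'
import numpy as np, cv2
from rig import bot, vision
def cap(n,tag):
    K=vision.get_calibration(n); im,d=vision.capture(n)
    cv2.imwrite(f'pics/{tag}.png',im[:,:,::-1]); np.savez(f'pics/{tag}.npz',im=im,d=d,**{k:np.array(v) for k,v in K.items()})
    return im,d,K
def load(tag):
    z=np.load(f'pics/{tag}.npz'); return z['im'],z['d'],{k:z[k] for k in('fx','fy','cx','cy','rvec','tvec')}
def RT(K): return cv2.Rodrigues(np.array(K['rvec'],float).reshape(3))[0],np.array(K['tvec'],float).reshape(3)
def plane(K,u,v,z):
    R,t=RT(K); d=R.T@np.array([(u-K['cx'])/K['fx'],(v-K['cy'])/K['fy'],1.]); c=-R.T@t
    return c+d*(z-c[2])/d[2]
def cloud(K,d):
    R,t=RT(K); v,u=np.mgrid[0:480,0:640]
    p=np.stack([(u-K['cx'])/K['fx']*d,(v-K['cy'])/K['fy']*d,d],-1)
    P=(p-t)@R; P[d<=0]=np.nan; return P
def proj(K,p):
    R,t=RT(K); q=R@np.array(p,float)+t; return float(q[0]/q[2]*K['fx']+K['cx']),float(q[1]/q[2]*K['fy']+K['cy'])
E
python3 - <<'E'
from h import *
for n in('scene','top','wrist'):
    im,d,K=cap(n,n+'0'); R,t=RT(K); print(n,K['fx'],-R.T@t, R[2], (d>0).mean())
s=bot.read_state(); print({k:s[k] for k in('time_s','position','force','opening')},bot.hold_point_z); print(s['tcp_rot'])
E
```

```text
pics
scene 537.1390604298597 [-0.53056649 -0.64715803  0.92413074] [ 0.70518945  0.47855764 -0.5231543 ] 0.9848860677083333
top 494.13446319184123 [0.4094289  0.06296115 1.23754831] [ 0.12281782  0.01157502 -0.99236173] 0.9959700520833333
wrist 377.7459027450491 [ 0.30688026 -0.55162939  0.38241109] [-0.27913633 -0.10882298 -0.95406523] 0.9958984375
{'time_s': 0.15, 'position': array([ 0.23044977, -0.58035506,  0.22178569]), 'force': array([-0.12929687, -0.24622226, -0.18608054]), 'opening': 1.000725843339733} 0.0187
[[ 9.29487773e-01  3.68852785e-01 -3.22268487e-04]
 [ 3.68852794e-01 -9.29486347e-01  1.65722323e-03]
 [ 3.11727244e-04 -1.65923836e-03 -9.99998575e-01]]
```

```bash
ls pics
```

```text
scene0.npz
scene0.png
top0.npz
top0.png
wrist0.npz
wrist0.png
```

View pics/top0.png

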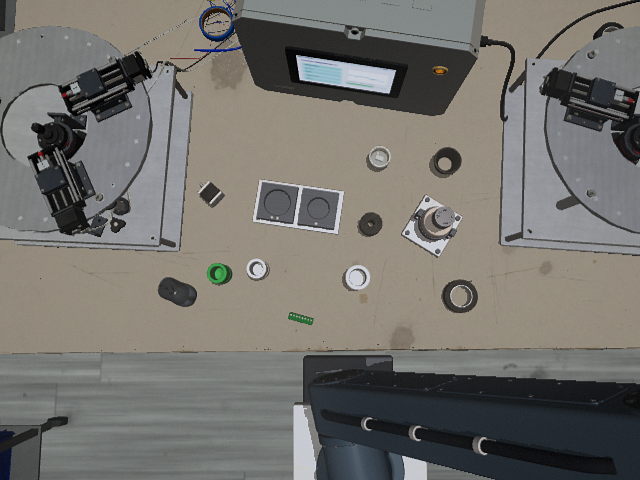

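View pics/scene0.png

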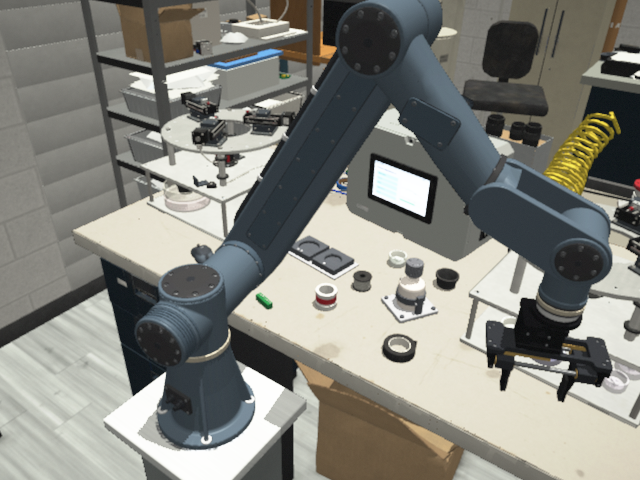

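The top view shows the tall cup at about (257,269), the green look-alike at (219,273), the wide cup at (357,277), the rack at (298,207), the resin cup at (379,157) and the bottle at (437,220). I'll zoom in next.

```bash
python3 - <<'E'
from h import *
im,d,K=load('top0')
c=im[130:330,190:470][:,:,::-1]
cv2.imwrite('pics/z1.png',cv2.resize(c,None,fx=2.85,fy=2.85,interpolation=cv2.INTER_CUBIC))
P=cloud(K,d)
for n,(u,v) in dict(bench=(330,330),tall=(257,269),wide=(357,277),seatL=(260,190),seatR=(302,195),cap=(444,216)).items(): print(n,np.round(P[v,u],4))
# height map z>0.008
Z=P[:,:,2]; m=((Z>0.006)&(Z<0.2)).astype(np.uint8); m[:140]=0;m[320:]=0;m[:,:150]=0;m[:,495:]=0
n,l,s,cc=cv2.connectedComponentsWithStats(m)
for i in range(1,n):
    if s[i,4]>60:
        q=P[l==i]; zt=np.nanpercentile(q[:,2],97); top=q[q[:,2]>zt-.006]
        print(s[i],np.round(np.nanmean(q,0),4),'zt',round(zt,4),'top ctr',np.round((np.nanmin(top,0)+np.nanmax(top,0))/2,4)[:2],'ext',np.round(np.nanmax(top,0)-np.nanmin(top,0),4)[:2])
E
```

```text
bench [0.3258 0.0663 0.0011]
tall [0.4766 0.2443 0.0222]
wide [ 0.4549 -0.0019  0.0101]
seatL [0.6776 0.2401 0.0086]
seatR [0.6597 0.1325 0.0264]
cap [ 0.5833 -0.1907  0.147 ]
[ 150  140   39  112 3742] [0.6603 0.4542 0.0742] zt 0.1568 top ctr [0.6452 0.4495] ext [0.2405 0.0428]
[368 146  23  24 433] [ 0.7552 -0.0621  0.0215] zt 0.0369 top ctr [ 0.7543 -0.0622] ext [0.0539 0.0536]
[434 147  28  27 437] [ 0.7461 -0.2337  0.0284] zt 0.0396 top ctr [ 0.7418 -0.2305] ext [0.0673 0.0677]
[198 181  26  26 383] [0.6653 0.3596 0.0379] zt 0.046 top ctr [0.668  0.3606] ext [0.0535 0.0573]
[ 253  180   91   54 3208] [0.6341 0.1435 0.0189] zt 0.0279 top ctr [0.6353 0.145 ] ext [0.1195 0.2049]
[ 401  195   62   62 2101] [ 0.5747 -0.1808  0.0575] zt 0.1507 top ctr [ 0.5819 -0.1907] ext [0.0444 0.0448]
[360 212  22  23 380] [ 0.586  -0.0362  0.0369] zt 0.0426 top ctr [ 0.5863 -0.0359] ext [0.0524 0.0519]
[246 258  24  21 381] [0.4766 0.2404 0.045 ] zt 0.0693 top ctr [0.4766 0.2405] ext [0.0475 0.0476]
[207 263  25  21 417] [0.4665 0.3333 0.0445] zt 0.0692 top ctr [0.4669 0.3342] ext [0.0453 0.0456]
[345 265  25  25 507] [ 0.454  -0.0007  0.0357] zt 0.0561 top ctr [4.534e-01 2.000e-04] ext [0.0574 0.0577]
[158 277  39  30 781] [0.4233 0.4405 0.0258] zt 0.0385 top ctr [0.4198 0.4356] ext [0.0485 0.0512]
[442 280  36  33 618] [ 0.4062 -0.2509  0.0227] zt 0.0283 top ctr [ 0.406  -0.2518] ext [0.0773 0.0805]
[288 312  25   8 118] [0.3596 0.1442 0.0172] zt 0.0217 top ctr [0.3623 0.139 ] ext [0.0174 0.0586]
```

View pics/z1.png

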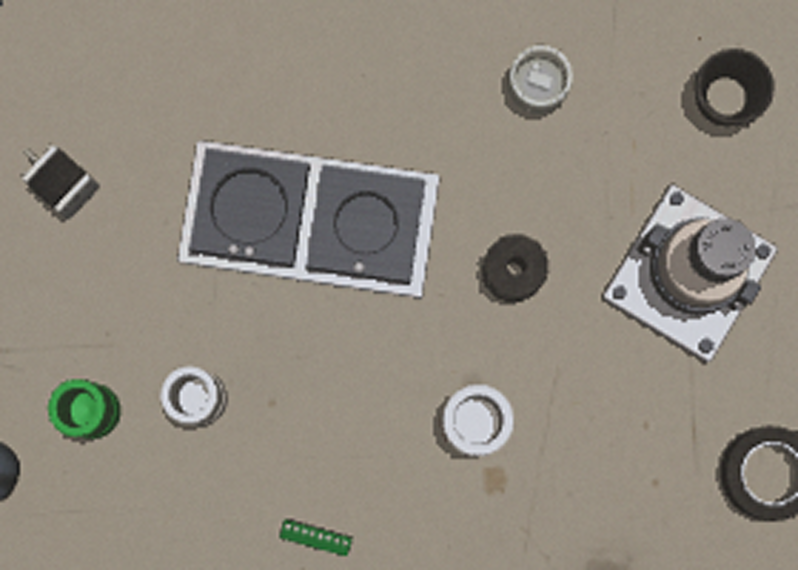

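View pics/wrist0.png

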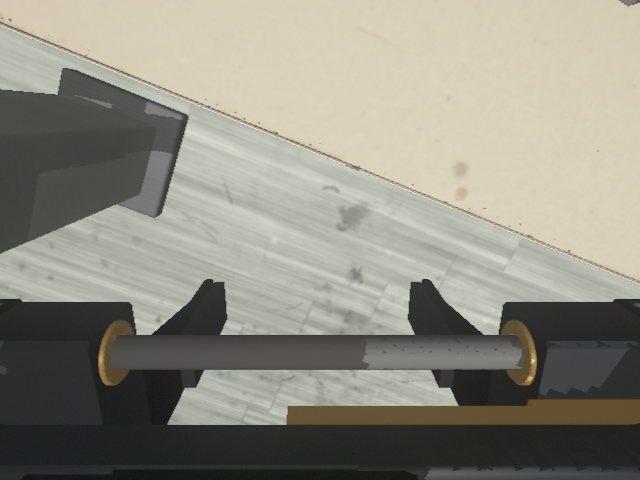

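The one-dot seat is the right one and holds the smaller pocket; the two-dot seat is on the left. In the crop the pocket circles sit at about (366,222) and (249,206). Next I'll fit the centres more exactly.

```bash
python3 - <<'E'
from h import *
im,d,K=load('top0'); P=cloud(K,d); Z=P[:,:,2]
g=cv2.cvtColor(im,cv2.COLOR_RGB2GRAY).astype(float)
# seats: dark inside rack
r=np.zeros_like(g,bool); r[178:236,250:346]=1
m=((g<110)&r).astype(np.uint8)
cs,_=cv2.findContours(m,cv2.RETR_EXTERNAL,cv2.CHAIN_APPROX_NONE)
for c in cs:
    if cv2.contourArea(c)>300:
        (cx,cy),wh,a=cv2.minAreaRect(c); p=plane(K,cx,cy,.024); print('seat',cx,cy,wh,a,np.round(p,4))
        b=cv2.boxPoints(((cx,cy),wh,a)); w=[plane(K,*q,.024)[:2] for q in b]; print(np.round(w,4).tolist(),[round(float(np.linalg.norm(w[i]-w[i-1])),4) for i in range(4)])
# rims by brightness
for n,(u,v,z) in dict(tall=(257,269,.066),wide=(357,277,.052)).items():
    w=g[v-18:v+19,u-18:u+19]; mm=(w>190).astype(np.uint8)
    cs,_=cv2.findContours(mm,cv2.RETR_EXTERNAL,cv2.CHAIN_APPROX_NONE); c=max(cs,key=cv2.contourArea)
    (cx,cy),wh,a=cv2.fitEllipse(c); print(n,cx+u-18,cy+v-18,wh,np.round(plane(K,cx+u-18,cy+v-18,z),4))
# bottle surroundings
for z0,z1 in((.0,.02),(.02,.06),(.06,.095),(.095,.14),(.14,.16)):
    q=P[195:258,400:464].reshape(-1,3); q=q[(q[:,2]>z0)&(q[:,2]<z1)]; print(z0,len(q),np.round(q.min(0),3),np.round(q.max(0),3))
q=P[60:130,250:470].reshape(-1,3); q=q[(q[:,2]>.05)]; print('box',np.percentile(q[:,0],[1,5]),q[:,2].max())
E
```

```text
seat 317.74432373046875 208.8510284423828 (36.89362716674805, 37.443180084228516) 8.426968574523926 [0.6246 0.0935 0.024 ]
[[0.5854, 0.146], [0.679, 0.1319], [0.6641, 0.0407], [0.5708, 0.0555]] [0.0916, 0.0946, 0.0924, 0.0944]
seat 277.0 202.99998474121094 (37.61808395385742, 37.33523941040039) 8.130102157592773 [0.6406 0.1952 0.024 ]
[[0.6013, 0.2481], [0.6951, 0.2355], [0.6803, 0.1419], [0.5868, 0.1553]] [0.0939, 0.0946, 0.0947, 0.0944]
tall 255.88121604919434 268.0 (18.159515380859375, 18.45772933959961) [0.4765 0.2405 0.066 ]
wide 357.4695167541504 276.7802562713623 (23.175830841064453, 23.226806640625) [ 0.4538 -0.0009  0.052 ]
0.0 2033 [ 0.502 -0.275  0.   ] [ 0.662 -0.111  0.02 ]
0.02 227 [ 0.521 -0.252  0.02 ] [ 0.649 -0.13   0.06 ]
0.06 451 [ 0.546 -0.236  0.061] [ 0.616 -0.145  0.095]
0.095 78 [ 0.556 -0.205  0.095] [ 0.603 -0.167  0.14 ]
0.14 344 [ 0.559 -0.213  0.14 ] [ 0.604 -0.168  0.155]
box [0.86602595 0.8682731 ] 0.3099589307377755
```

```bash
python3 -m handwheel '[{"hand":1,"dx":1.37,"dy":4.56,"wz":0.066},{"hand":1,"dx":1.37,"dy":4.56,"wz":0.066},{"hand":1,"dx":1.37,"dy":4.56,"wz":0.066},{"hand":1,"dx":1.37,"dy":4.56,"wz":0.066},{"hand":1,"dx":1.37,"dy":4.56,"wz":0.066},{"hand":1,"dx":1.37,"dy":4.56,"wz":0.066},{"hand":1,"dx":1.37,"dy":4.56,"wz":0.066},{"hand":1,"dx":1.37,"dy":4.56,"wz":0.066},{"hand":1,"dx":1.37,"dy":4.56,"wz":0.066}]'
python3 -m handwheel '[{"hand":1,"dx":1.37,"dy":4.56,"wz":0.066},{"hand":1,"dx":1.37,"dy":4.56,"wz":0.066},{"hand":1,"dx":1.37,"dy":4.56,"wz":0.066},{"hand":1,"dx":1.37,"dy":4.56,"wz":0.066},{"hand":1,"dx":1.37,"dy":4.56,"wz":0.066},{"hand":1,"dx":1.37,"dy":4.56,"wz":0.066},{"hand":1,"dx":1.37,"dy":4.56,"wz":0.066},{"hand":1,"dx":1.37,"dy":4.56,"wz":0.066},{"hand":1,"dx":1.37,"dy":4.56,"dz":-2,"wz":0.066},{"hand":1,"dz":-4}]'
python3 - <<'E'
from h import *
s=bot.read_state(); print(s['time_s'],s['position'],s['tcp_rot'],s['joint_positions'])
im,d,K=cap('wrist','wrist1')
R,t=RT(K); print(-R.T@t)
E
```

```text
0.15 [ 0.23044977 -0.58035506  0.22178569] [[ 9.29487773e-01  3.68852785e-01 -3.22268487e-04]
 [ 3.68852794e-01 -9.29486347e-01  1.65722323e-03]
 [ 3.11727244e-04 -1.65923836e-03 -9.99998575e-01]] [-7.85824597e+01  3.02674675e+01  8.21400353e+01  7.53630624e-04
  6.76892253e+01 -1.02276458e+01]
[ 0.3068913  -0.55168276  0.38252904]invalid input
invalid input
```

View pics/wrist1.png

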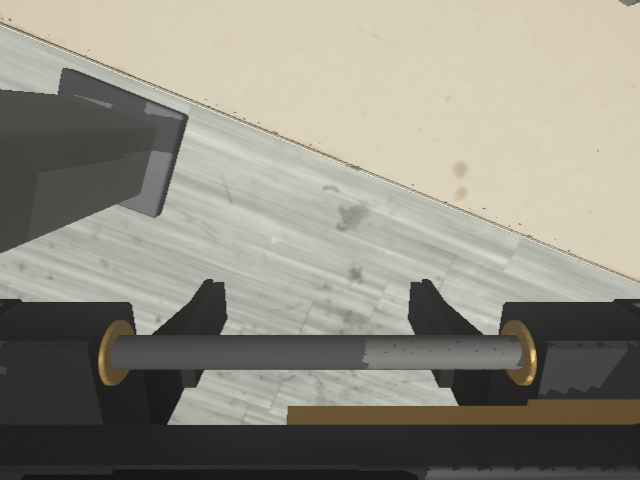

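The rows were refused and the picture hasn't changed. Every key probably has to be present, so I'll send complete rows.

```bash
python3 -m handwheel '[{"hand":1,"dx":1.37,"dy":4.56,"dz":0,"wx":0,"wy":0,"wz":0.066},{"hand":1,"dx":1.37,"dy":4.56,"dz":0,"wx":0,"wy":0,"wz":0.066},{"hand":1,"dx":1.37,"dy":4.56,"dz":0,"wx":0,"wy":0,"wz":0.066},{"hand":1,"dx":1.37,"dy":4.56,"dz":0,"wx":0,"wy":0,"wz":0.066},{"hand":1,"dx":1.37,"dy":4.56,"dz":0,"wx":0,"wy":0,"wz":0.066},{"hand":1,"dx":1.37,"dy":4.56,"dz":0,"wx":0,"wy":0,"wz":0.066},{"hand":1,"dx":1.37,"dy":4.56,"dz":0,"wx":0,"wy":0,"wz":0.066},{"hand":1,"dx":1.37,"dy":4.56,"dz":0,"wx":0,"wy":0,"wz":0.066},{"hand":1,"dx":1.37,"dy":4.56,"dz":0,"wx":0,"wy":0,"wz":0.066}]'
```

```text
time_s: 1.1
position: [0.354, -0.1688, 0.2227]
tcp_rot: [[0.562, 0.827, 0.0], [0.827, -0.562, -0.0], [0.0, 0.001, -1.0]]
force: [1.2, 0.4, 1.3]
opening: 0.997
```

```bash
python3 -m handwheel '[{"hand":1,"dx":1.36,"dy":4.55,"dz":0,"wx":0,"wy":0,"wz":0.066},{"hand":1,"dx":1.36,"dy":4.55,"dz":0,"wx":0,"wy":0,"wz":0.066},{"hand":1,"dx":1.36,"dy":4.55,"dz":0,"wx":0,"wy":0,"wz":0.066},{"hand":1,"dx":1.36,"dy":4.55,"dz":0,"wx":0,"wy":0,"wz":0.066},{"hand":1,"dx":1.36,"dy":4.55,"dz":0,"wx":0,"wy":0,"wz":0.066},{"hand":1,"dx":1.36,"dy":4.55,"dz":0,"wx":0,"wy":0,"wz":0.066},{"hand":1,"dx":1.36,"dy":4.55,"dz":-1,"wx":0,"wy":0,"wz":0.066},{"hand":1,"dx":1.36,"dy":4.55,"dz":-1.5,"wx":0,"wy":0,"wz":0.066},{"hand":1,"dx":1.36,"dy":4.55,"dz":-2,"wx":0,"wy":0,"wz":0.066},{"hand":1,"dx":0,"dy":0,"dz":-3.5,"wx":0,"wy":0,"wz":0}]'
python3 -m handwheel '[{"hand":1,"dx":0,"dy":0,"dz":0,"wx":0,"wy":0,"wz":0}]'
python3 - <<'E'
from h import *
s=bot.read_state(); print(s['joint_positions'],s['position'])
im,d,K=cap('wrist','wrist2')
E
```

```text
time_s: 2.1
position: [0.4801, 0.2435, 0.1443]
tcp_rot: [[-0.001, 1.0, 0.01], [1.0, 0.001, 0.004], [0.004, 0.01, -1.0]]
force: [0.4, -1.1, 0.0]
opening: 1.0
time_s: 2.2
position: [0.4724, 0.2381, 0.1393]
tcp_rot: [[0.002, 1.0, -0.009], [1.0, -0.002, -0.003], [-0.003, -0.009, -1.0]]
force: [-0.9, 0.0, 0.4]
opening: 1.001
[ 1.46392230e+01  2.99217005e+01  1.00042758e+02 -1.65657269e-02
  5.05930120e+01  1.47763602e+01] [0.47243163 0.23805848 0.13933183]
```

View pics/wrist2.png

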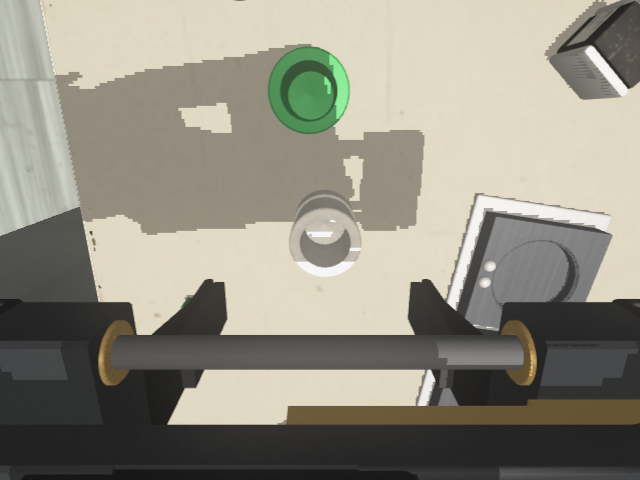

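The wrist view shows the tall cup between the jaws, rim centre about (325,242), with the green look-alike clear at (309,90).

```bash
python3 -m handwheel '[{"hand":1,"dx":0,"dy":0,"dz":0,"wx":0,"wy":0,"wz":0}]'; python3 - <<'E'
from h import *
s=bot.read_state(); print(s['position'])
im,d,K=cap('wrist','wrist3')
P=cloud(K,d)
m=((P[:,:,2]>.058)&(P[:,:,2]<.075)).astype(np.uint8); m[:150]=0;m[285:]=0;m[:,:270]=0;m[:,390:]=0
cs,_=cv2.findContours(m,cv2.RETR_EXTERNAL,cv2.CHAIN_APPROX_NONE); c=max(cs,key=cv2.contourArea)
e=cv2.fitEllipse(c); print(e,plane(K,*e[0],.066)); q=P[m>0]; print(np.nanmin(q,0),np.nanmax(q,0),np.nanmedian(q,0))
print(plane(K,325,242,.066))
# both fingertips for camera check
E
```

```text
time_s: 2.35
position: [0.476, 0.2371, 0.1438]
tcp_rot: [[0.006, 1.0, 0.0], [1.0, -0.006, -0.0], [-0.0, 0.0, -1.0]]
force: [0.4, -0.2, 0.0]
opening: 1.001
[0.47597021 0.23713507 0.1438341 ]
((318.781494140625, 238.28326416015625), (69.06414031982422, 70.52355194091797), 88.0616455078125) [0.47656102 0.24198804 0.066     ]
[0.45260028 0.21614574 0.05804006] [0.50021934 0.26408772 0.06665108] [0.47664396 0.24054171 0.06433132]
[0.48068386 0.23936784 0.066     ]
```

```bash
python3 -m handwheel '[{"hand":1,"dx":0.05,"dy":0.3,"dz":-4,"wx":0,"wy":0,"wz":0},{"hand":1,"dx":0,"dy":0,"dz":-4,"wx":0,"wy":0,"wz":0},{"hand":1,"dx":0,"dy":0,"dz":-3,"wx":0,"wy":0,"wz":0},{"hand":1,"dx":0,"dy":0,"dz":-1.4,"wx":0,"wy":0,"wz":0},{"hand":1,"dx":0,"dy":0,"dz":0,"wx":0,"wy":0,"wz":0},{"hand":1,"dx":0,"dy":0,"dz":0,"wx":0,"wy":0,"wz":0}]'
python3 -m handwheel '[{"hand":-1,"dx":0,"dy":0,"dz":0,"wx":0,"wy":0,"wz":0},{"hand":-1,"dx":0,"dy":0,"dz":0,"wx":0,"wy":0,"wz":0},{"hand":-1,"dx":0,"dy":0,"dz":0,"wx":0,"wy":0,"wz":0},{"hand":-1,"dx":0,"dy":0,"dz":0,"wx":0,"wy":0,"wz":0},{"hand":-1,"dx":0,"dy":0,"dz":0,"wx":0,"wy":0,"wz":0},{"hand":-1,"dx":0,"dy":0,"dz":0,"wx":0,"wy":0,"wz":0}]'
```

```text
time_s: 3.0
position: [0.4776, 0.2406, 0.0206]
tcp_rot: [[0.006, 1.0, 0.002], [1.0, -0.006, 0.001], [0.001, 0.002, -1.0]]
force: [1.3, -0.2, 0.4]
opening: 1.001
time_s: 3.6
position: [0.4765, 0.2407, 0.0192]
tcp_rot: [[0.005, 1.0, 0.0], [1.0, -0.005, 0.0], [0.0, 0.0, -1.0]]
force: [0.5, 1.2, -0.3]
opening: 0.541
```

```bash
python3 -m handwheel '[{"hand":-1,"dx":0,"dy":0,"dz":0,"wx":0,"wy":0,"wz":0},{"hand":-1,"dx":0,"dy":0,"dz":0,"wx":0,"wy":0,"wz":0},{"hand":-1,"dx":0,"dy":0,"dz":1,"wx":0,"wy":0,"wz":0},{"hand":-1,"dx":0,"dy":0,"dz":2,"wx":0,"wy":0,"wz":0},{"hand":-1,"dx":0,"dy":0,"dz":3,"wx":0,"wy":0,"wz":0},{"hand":-1,"dx":0,"dy":0,"dz":2,"wx":0,"wy":0,"wz":0}]'
```

```text
time_s: 4.2
position: [0.4763, 0.2407, 0.1007]
tcp_rot: [[0.005, 1.0, 0.0], [1.0, -0.005, 0.0], [0.0, 0.0, -1.0]]
force: [-0.1, -0.3, -2.7]
opening: 0.539
```

```bash
python3 -m handwheel '[{"hand":-1,"dx":2,"dy":-2,"dz":0,"wx":0,"wy":0,"wz":0},{"hand":-1,"dx":3,"dy":-3,"dz":0,"wx":0,"wy":0,"wz":0},{"hand":-1,"dx":3,"dy":-3,"dz":0,"wx":0,"wy":0,"wz":0},{"hand":-1,"dx":3,"dy":-3,"dz":-1,"wx":0,"wy":0,"wz":0},{"hand":-1,"dx":2.5,"dy":-2.5,"dz":-1,"wx":0,"wy":0,"wz":0},{"hand":-1,"dx":1.33,"dy":-1.22,"dz":-1,"wx":0,"wy":0,"wz":0},{"hand":-1,"dx":0,"dy":0,"dz":0,"wx":0,"wy":0,"wz":0},{"hand":-1,"dx":0,"dy":0,"dz":0,"wx":0,"wy":0,"wz":0},{"hand":-1,"dx":0,"dy":0,"dz":0,"wx":0,"wy":0,"wz":0}]'
python3 - <<'E'
from h import *
cap('wrist','wrist4');cap('top','top4'); s=bot.read_state(); print(s['position'])
im,d,K=load('top4'); cv2.imwrite('pics/z4.png',cv2.resize(im[150:290,210:410][:,:,::-1],None,fx=4,fy=4,interpolation=cv2.INTER_CUBIC))
E
```

```text
time_s: 5.1
position: [0.6229, 0.0948, 0.0691]
tcp_rot: [[0.004, 1.0, -0.002], [1.0, -0.004, 0.0], [0.0, -0.002, -1.0]]
force: [-0.3, 0.4, -1.8]
opening: 0.536
[0.62353034 0.09488352 0.06952118]
```

View pics/wrist4.png

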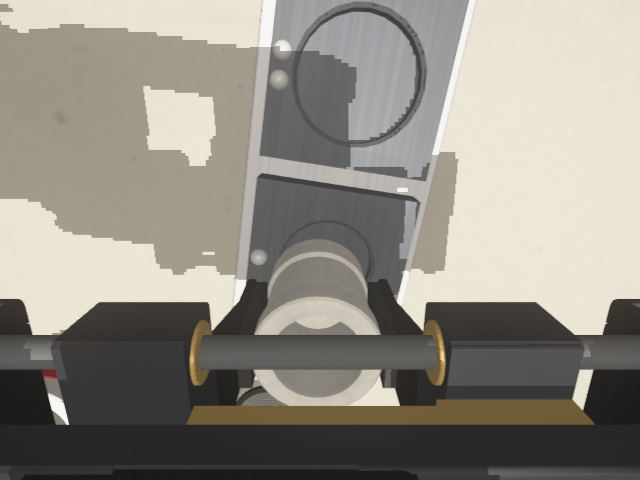

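View pics/z4.png

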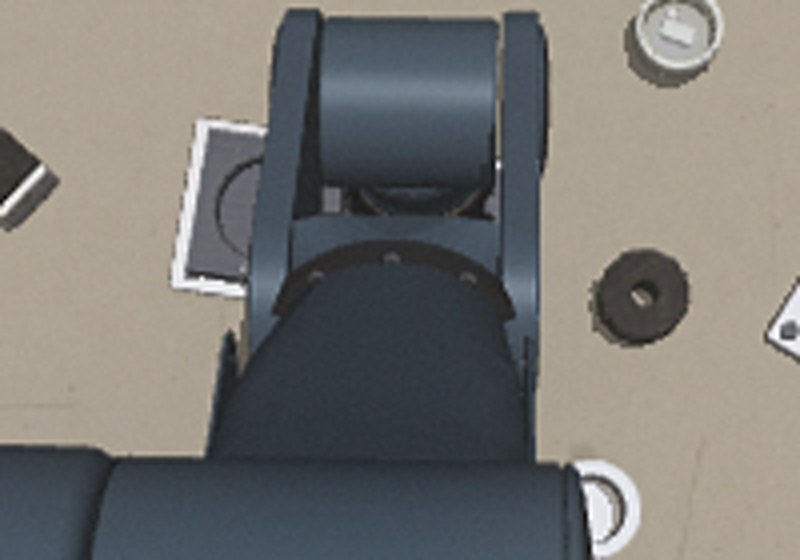

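The wrist view shows the cup over the one-dot seat, dot at (258,257). The two-dot pocket's ring is around (360,75).

```bash
python3 - <<'E'
from h import *
im,d,K=load('wrist4'); P=cloud(K,d)
print('p2 ring',plane(K,360,74.5,.024), [np.round(plane(K,u,v,.024)[:2],4) for u,v in((294,75),(426,75),(360,2),(360,147))])
print('p1 arc top',plane(K,325,221,.024),'p1 R',plane(K,370,262,.024))
m=(P[:,:,2]<.019)&(P[:,:,2]>.008); m[:,:270]=0; m[:,440:]=0
for a,b in((0,160),(215,300)):
    q=P[a:b][m[a:b]]; print(len(q),np.nanmin(q,0),np.nanmax(q,0))
print('seat z',np.nanmedian(P[190:215,300:380,2]))
# seat corner points: division between seats; white strip
print('tall foot',P[262,318],P[245,318])
# cup rim in hand: (258..380 at rim z)
E
python3 - <<'E'
from h import *
im,d,K=load('wrist4'); 
z=im[0:400,220:480][:,:,::-1]; cv2.imwrite('pics/z5.png',cv2.resize(z,None,fx=1.5,fy=1.5)); 
E
```

```text
p2 ring [0.6442045  0.19664138 0.024     ] [array([0.611 , 0.1966]), array([0.6774, 0.1963]), array([0.6432, 0.2287]), array([0.6453, 0.161 ])]
p1 arc top [0.62676628 0.12040285 0.024     ] p1 R [0.65306781 0.09557026 0.024     ]
13234 [0.611548   0.16276061 0.00987414] [0.67663372 0.22766781 0.01898375]
1497 [0.60188947 0.08124992 0.01057363] [0.65426674 0.11638811 0.01890849]
seat z 0.022537004675490642
tall foot [0.62282456 0.11667711 0.07791815] [0.62282399 0.11828363 0.05985723]
```

View pics/z5.png

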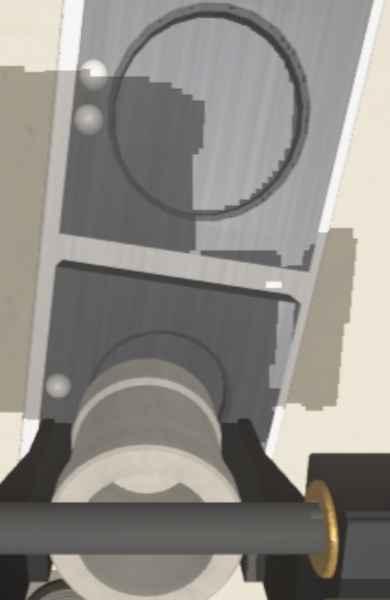

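```bash
python3 - <<'E'
from h import *
print(bot.read_state()['position'])
im,d,K=cap('wrist','wrist6'); P=cloud(K,d)
m=(P[:,:,2]<.0185)&(P[:,:,2]>.008); m[:,:270]=0; m[:,440:]=0
for a,b in((0,160),(215,300)):
    q=P[a:b][m[a:b]]; print('wrist',len(q),np.nanmin(q,0)[:2],np.nanmax(q,0)[:2],(np.nanmin(q,0)+np.nanmax(q,0))[:2]/2)
im,d,K=load('top0'); P=cloud(K,d); g=cv2.cvtColor(im,cv2.COLOR_RGB2GRAY)
print('top seat z',np.nanmedian(P[184:188,265:290,2]))
for c in((277,203),(318,208)):
    w=P[c[1]-16:c[1]+17,c[0]-16:c[0]+17]; 
    zz=w[:,:,2]; q=w[zz<.0205]; print('top',len(q),np.nanmin(q,0)[:2],np.nanmax(q,0)[:2],(np.nanmin(q,0)+np.nanmax(q,0))[:2]/2)
w=g[175:240,245:350]; cv2.imwrite('pics/z6.png',cv2.resize(cv2.normalize(np.clip(w,40,120),None,0,255,cv2.NORM_MINMAX),None,fx=7,fy=7,interpolation=cv2.INTER_CUBIC))
E
```

```text
[0.62353034 0.09488352 0.06952118]
wrist 13102 [0.61130527 0.1628963 ] [0.67647508 0.22775587] [0.64389018 0.19532609]
wrist 1466 [0.60200832 0.08193706] [0.65416681 0.11631456] [0.62808756 0.09912581]
top seat z 0.023954624264366647
top 566 [0.60041528 0.15554133] [0.6826531  0.23777728] [0.64153419 0.1966593 ]
top 396 [0.58693483 0.05257878] [0.6684944  0.13323795] [0.62771461 0.09290836]
```

View pics/z6.png

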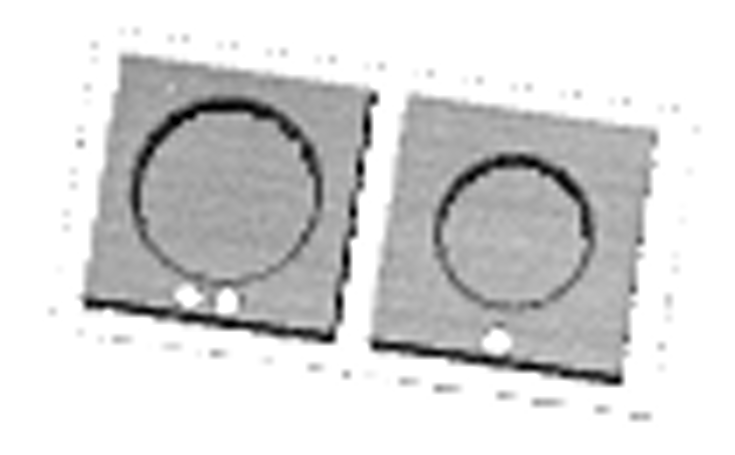

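```bash
python3 - <<'E'
from h import *
im,d,K=load('top0')
print(plane(K,318.14,207.8,.024),plane(K,277,202,.024))
im,d,K=load('scene0'); print(proj(K,(.627,.094,.024)),proj(K,(.643,.196,.024)))
cv2.imwrite('pics/z7.png',cv2.resize(im[220:290,270:370][:,:,::-1],None,fx=7,fy=7,interpolation=cv2.INTER_CUBIC))
E
```

```text
[0.62724564 0.0924973  0.024     ] [0.64318271 0.19517841 0.024     ]
(332.6504371842169, 258.1170255077248) (308.7649842025868, 245.26431616523297)
```

View pics/z7.png

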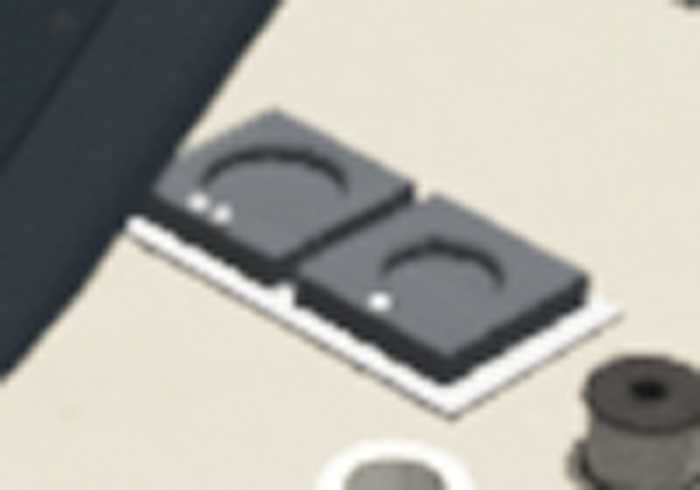

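```bash
python3 -m handwheel '[{"hand":-1,"dx":0.35,"dy":-0.16,"dz":0,"wx":0,"wy":0,"wz":0},{"hand":-1,"dx":0,"dy":0,"dz":0,"wx":0,"wy":0,"wz":0},{"hand":-1,"dx":0,"dy":0,"dz":-1,"wx":0,"wy":0,"wz":0},{"hand":-1,"dx":0,"dy":0,"dz":-1,"wx":0,"wy":0,"wz":0},{"hand":-1,"dx":0,"dy":0,"dz":0,"wx":0,"wy":0,"wz":0}]'
python3 - <<'E'
from h import *
print(bot.read_state()['position'])
cap('wrist','wrist8')
E
```

```text
time_s: 5.75
position: [0.6263, 0.0919, 0.0468]
tcp_rot: [[0.005, 1.0, -0.005], [1.0, -0.005, 0.0], [0.0, -0.005, -1.0]]
force: [-0.1, -0.3, -2.4]
opening: 0.537
[0.62625515 0.09185382 0.04683426]
```

View pics/wrist8.png

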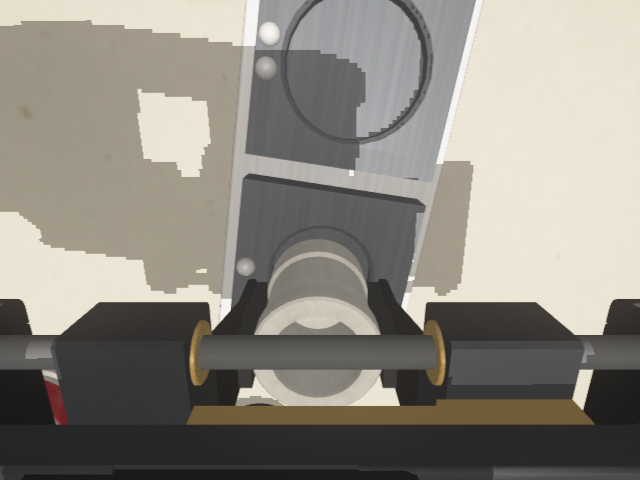

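The cup foot at (318,~265) sits centred in the pocket ring, which spans 272–369 px, so I'm lowering it.

```bash
python3 -m handwheel '[{"hand":-1,"dx":0.05,"dy":0.05,"dz":0,"wx":0,"wy":0,"wz":0},{"hand":-1,"dx":0,"dy":0,"dz":-0.5,"wx":0,"wy":0,"wz":0},{"hand":-1,"dx":0,"dy":0,"dz":-0.4,"wx":0,"wy":0,"wz":0},{"hand":-1,"dx":0,"dy":0,"dz":-0.3,"wx":0,"wy":0,"wz":0},{"hand":-1,"dx":0,"dy":0,"dz":0,"wx":0,"wy":0,"wz":0},{"hand":-1,"dx":0,"dy":0,"dz":0,"wx":0,"wy":0,"wz":0}]'
```

```text
time_s: 6.4
position: [0.6286, 0.0923, 0.037]
tcp_rot: [[0.005, 1.0, -0.0], [1.0, -0.005, 0.0], [0.0, -0.0, -1.0]]
force: [0.4, 0.4, -2.6]
opening: 0.535
```

```bash
python3 -m handwheel '[{"hand":-1,"dx":0,"dy":0,"dz":-0.2,"wx":0,"wy":0,"wz":0},{"hand":-1,"dx":0,"dy":0,"dz":-0.2,"wx":0,"wy":0,"wz":0},{"hand":-1,"dx":0,"dy":0,"dz":0,"wx":0,"wy":0,"wz":0},{"hand":-1,"dx":0,"dy":0,"dz":0,"wx":0,"wy":0,"wz":0}]'
```

```text
time_s: 6.8
position: [0.6289, 0.0923, 0.0333]
tcp_rot: [[0.005, 1.0, 0.001], [1.0, -0.005, -0.0], [-0.0, 0.001, -1.0]]
force: [-0.6, 1.8, -1.0]
opening: 0.538
```

Load is coming off at the expected floor height. I'll open the gripper and rise.

```bash
python3 -m handwheel '[{"hand":1,"dx":0,"dy":0,"dz":0,"wx":0,"wy":0,"wz":0},{"hand":1,"dx":0,"dy":0,"dz":0,"wx":0,"wy":0,"wz":0},{"hand":1,"dx":0,"dy":0,"dz":0,"wx":0,"wy":0,"wz":0},{"hand":1,"dx":0,"dy":0,"dz":0,"wx":0,"wy":0,"wz":0},{"hand":1,"dx":0,"dy":0,"dz":0,"wx":0,"wy":0,"wz":0},{"hand":1,"dx":0,"dy":0,"dz":2,"wx":0,"wy":0,"wz":0},{"hand":1,"dx":0,"dy":0,"dz":4,"wx":0,"wy":0,"wz":0},{"hand":1,"dx":0,"dy":0,"dz":4,"wx":0,"wy":0,"wz":0}]'
```

```text
time_s: 7.6
position: [0.6278, 0.0923, 0.1333]
tcp_rot: [[0.005, 1.0, -0.003], [1.0, -0.005, 0.0], [0.0, -0.003, -1.0]]
force: [1.0, -0.0, -0.4]
opening: 0.994
```

```bash
python3 -m handwheel '[{"hand":1,"dx":-3.4,"dy":-1.9,"dz":0,"wx":0,"wy":0,"wz":0},{"hand":1,"dx":-4,"dy":-2.2,"dz":0,"wx":0,"wy":0,"wz":0},{"hand":1,"dx":-4,"dy":-2.2,"dz":0,"wx":0,"wy":0,"wz":0},{"hand":1,"dx":-4,"dy":-2,"dz":0,"wx":0,"wy":0,"wz":0},{"hand":1,"dx":-2,"dy":-1,"dz":0,"wx":0,"wy":0,"wz":0},{"hand":1,"dx":0,"dy":0,"dz":0,"wx":0,"wy":0,"wz":0},{"hand":1,"dx":0,"dy":0,"dz":0,"wx":0,"wy":0,"wz":0},{"hand":1,"dx":0,"dy":0,"dz":0,"wx":0,"wy":0,"wz":0}]'
python3 - <<'E'
from h import *
print(bot.read_state()['position'])
im,d,K=cap('wrist','wrist9'); P=cloud(K,d)
m=((P[:,:,2]>.045)&(P[:,:,2]<.06)).astype(np.uint8); m[:130]=0;m[290:]=0;m[:,:240]=0;m[:,400:]=0
q=P[m>0]; print(len(q),np.nanmin(q,0),np.nanmax(q,0),(np.nanmin(q,0)+np.nanmax(q,0))/2)
im,d,K=cap('top','top9'); P=cloud(K,d)
w=P[170:250,240:360].reshape(-1,3); q=w[(w[:,2]>.068)&(w[:,2]<.11)&(w[:,0]>.59)]; print('tall placed',len(q),(np.nanmin(q,0)+np.nanmax(q,0))/2,np.nanmax(q,0)-np.nanmin(q,0),np.nanmedian(q[:,2]))
cv2.imwrite('pics/z9.png',cv2.resize(im[130:330,190:470][:,:,::-1],None,fx=2.85,fy=2.85,interpolation=cv2.INTER_CUBIC))
E
```

```text
time_s: 8.4
position: [0.4568, -0.0007, 0.1335]
tcp_rot: [[0.005, 1.0, 0.003], [1.0, -0.005, -0.001], [-0.001, 0.003, -1.0]]
force: [-0.7, 0.1, -0.6]
opening: 1.002
[ 0.45679088 -0.00069948  0.13347869]
3341 [ 0.42414499 -0.0313669   0.04500615] [0.4838113  0.02872653 0.05278111] [ 0.45397814 -0.00132018  0.04889363]
tall placed 194 [0.62800849 0.09260389 0.07746928] [0.04778673 0.045464   0.01800484] 0.0797022386152541
```

View pics/z9.png

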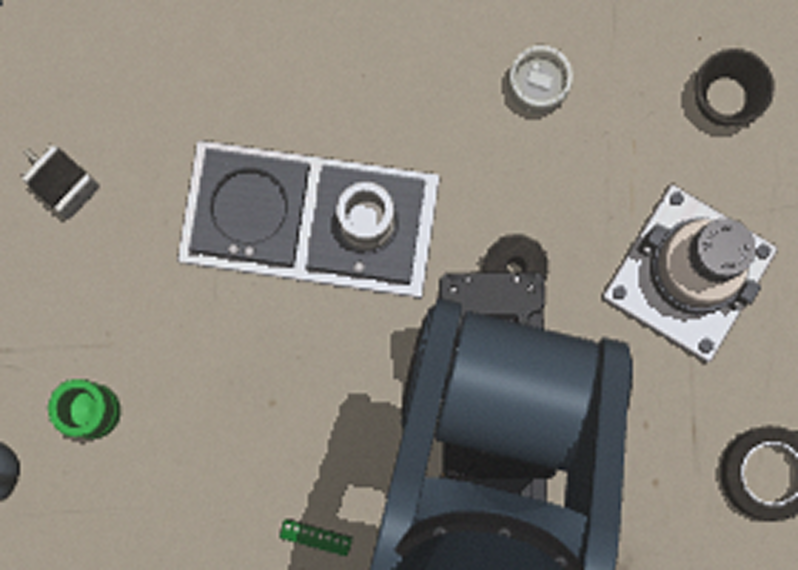

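View pics/wrist9.png

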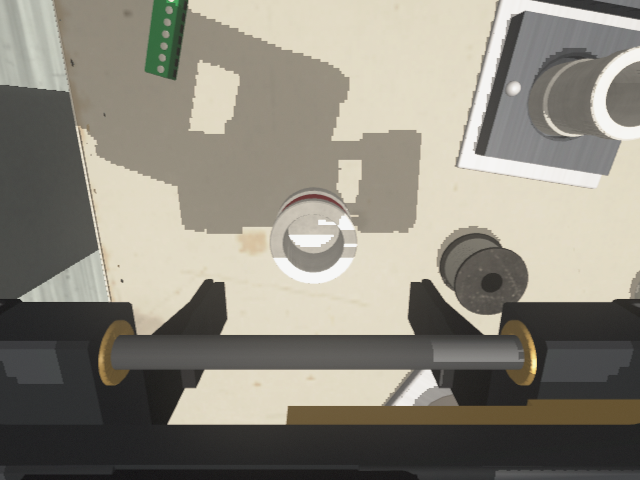

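The tall cup stands in the one-dot pocket: rim at z 0.080 and centre (0.628, 0.093), as it should be. In the wrist view the wide cup is at (314,237) between the jaws.

```bash
python3 -m handwheel '[{"hand":1,"dx":-0.25,"dy":-0.05,"dz":-4,"wx":0,"wy":0,"wz":0},{"hand":1,"dx":0,"dy":0,"dz":-4,"wx":0,"wy":0,"wz":0},{"hand":1,"dx":0,"dy":0,"dz":-2.7,"wx":0,"wy":0,"wz":0},{"hand":1,"dx":0,"dy":0,"dz":-1,"wx":0,"wy":0,"wz":0},{"hand":1,"dx":0,"dy":0,"dz":0,"wx":0,"wy":0,"wz":0},{"hand":1,"dx":0,"dy":0,"dz":0,"wx":0,"wy":0,"wz":0},{"hand":-1,"dx":0,"dy":0,"dz":0,"wx":0,"wy":0,"wz":0},{"hand":-1,"dx":0,"dy":0,"dz":0,"wx":0,"wy":0,"wz":0},{"hand":-1,"dx":0,"dy":0,"dz":0,"wx":0,"wy":0,"wz":0},{"hand":-1,"dx":0,"dy":0,"dz":0,"wx":0,"wy":0,"wz":0}]'
python3 -m handwheel '[{"hand":-1,"dx":0,"dy":0,"dz":0,"wx":0,"wy":0,"wz":0},{"hand":-1,"dx":0,"dy":0,"dz":0,"wx":0,"wy":0,"wz":0},{"hand":-1,"dx":0,"dy":0,"dz":0,"wx":0,"wy":0,"wz":0},{"hand":-1,"dx":0,"dy":0,"dz":0,"wx":0,"wy":0,"wz":0}]'
```

```text
time_s: 9.5
position: [0.4525, -0.0012, 0.0167]
tcp_rot: [[0.005, 1.0, 0.001], [1.0, -0.005, -0.0], [-0.0, 0.001, -1.0]]
force: [0.9, -0.2, -0.1]
opening: 0.72
time_s: 9.9
position: [0.453, -0.0013, 0.0167]
tcp_rot: [[0.005, 1.0, 0.002], [1.0, -0.005, -0.0], [-0.0, 0.002, -1.0]]
force: [1.2, -0.8, 5.7]
opening: 0.677
```

```bash
python3 -m handwheel '[{"hand":-1,"dx":0,"dy":0,"dz":1,"wx":0,"wy":0,"wz":0},{"hand":-1,"dx":0,"dy":0,"dz":3,"wx":0,"wy":0,"wz":0},{"hand":-1,"dx":0,"dy":0,"dz":3,"wx":0,"wy":0,"wz":0},{"hand":-1,"dx":0,"dy":1,"dz":3,"wx":0,"wy":0,"wz":0},{"hand":-1,"dx":1,"dy":3,"dz":1,"wx":0,"wy":0,"wz":0},{"hand":-1,"dx":3,"dy":3,"dz":0,"wx":0,"wy":0,"wz":0},{"hand":-1,"dx":3,"dy":3,"dz":0,"wx":0,"wy":0,"wz":0},{"hand":-1,"dx":3,"dy":3,"dz":0,"wx":0,"wy":0,"wz":0},{"hand":-1,"dx":3,"dy":3,"dz":0,"wx":0,"wy":0,"wz":0},{"hand":-1,"dx":3,"dy":2.5,"dz":0,"wx":0,"wy":0,"wz":0}]'
python3 -m handwheel '[{"hand":-1,"dx":2,"dy":1.1,"dz":0,"wx":0,"wy":0,"wz":0},{"hand":-1,"dx":1,"dy":0,"dz":-2,"wx":0,"wy":0,"wz":0},{"hand":-1,"dx":0,"dy":0,"dz":-2.5,"wx":0,"wy":0,"wz":0},{"hand":-1,"dx":0,"dy":0,"dz":-1,"wx":0,"wy":0,"wz":0},{"hand":-1,"dx":0,"dy":0,"dz":0,"wx":0,"wy":0,"wz":0},{"hand":-1,"dx":0,"dy":0,"dz":0,"wx":0,"wy":0,"wz":0},{"hand":-1,"dx":0,"dy":0,"dz":0,"wx":0,"wy":0,"wz":0}]'
python3 - <<'E'
from h import *
print(bot.read_state()['position'])
cap('wrist','wrist10')
E
```

```text
time_s: 10.9
position: [0.6117, 0.1856, 0.126]
tcp_rot: [[0.004, 1.0, -0.003], [1.0, -0.004, -0.0], [-0.0, -0.003, -1.0]]
force: [1.1, 0.7, -1.3]
opening: 0.676
time_s: 11.6
position: [0.6429, 0.1948, 0.0725]
tcp_rot: [[0.005, 1.0, 0.002], [1.0, -0.005, 0.0], [0.0, 0.002, -1.0]]
force: [0.5, 0.6, -2.5]
opening: 0.675
[0.64285908 0.1948233  0.07253772]
```

View pics/wrist10.png

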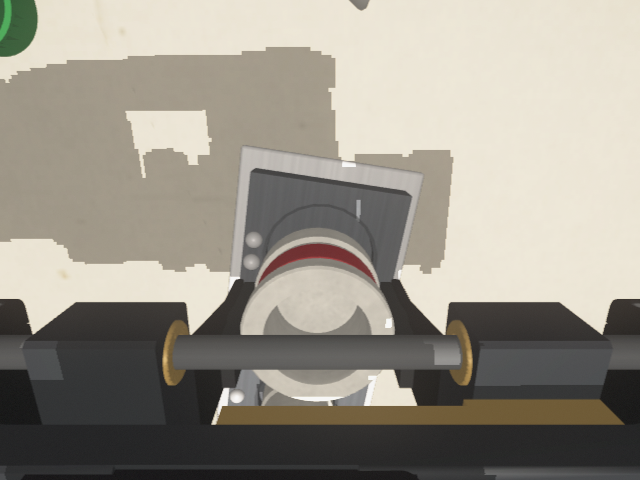

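The cup foot is centred over the two-dot pocket ring at about x = 319, with the dots at (252,250). Lowering.

```bash
python3 -m handwheel '[{"hand":-1,"dx":0.05,"dy":0.05,"dz":-1.5,"wx":0,"wy":0,"wz":0},{"hand":-1,"dx":0,"dy":0,"dz":-1.2,"wx":0,"wy":0,"wz":0},{"hand":-1,"dx":0,"dy":0,"dz":-0.4,"wx":0,"wy":0,"wz":0},{"hand":-1,"dx":0,"dy":0,"dz":-0.4,"wx":0,"wy":0,"wz":0},{"hand":-1,"dx":0,"dy":0,"dz":-0.3,"wx":0,"wy":0,"wz":0},{"hand":-1,"dx":0,"dy":0,"dz":0,"wx":0,"wy":0,"wz":0},{"hand":-1,"dx":0,"dy":0,"dz":0,"wx":0,"wy":0,"wz":0}]'
```

```text
time_s: 12.35
position: [0.6429, 0.1954, 0.0333]
tcp_rot: [[0.005, 1.0, 0.0], [1.0, -0.005, 0.0], [0.0, 0.0, -1.0]]
force: [0.3, 0.7, -1.5]
opening: 0.675
```

```bash
python3 -m handwheel '[{"hand":-1,"dx":0,"dy":0,"dz":-0.2,"wx":0,"wy":0,"wz":0},{"hand":-1,"dx":0,"dy":0,"dz":-0.1,"wx":0,"wy":0,"wz":0},{"hand":-1,"dx":0,"dy":0,"dz":0,"wx":0,"wy":0,"wz":0},{"hand":-1,"dx":0,"dy":0,"dz":0,"wx":0,"wy":0,"wz":0}]'
```

```text
time_s: 12.75
position: [0.643, 0.1954, 0.0308]
tcp_rot: [[0.005, 1.0, 0.001], [1.0, -0.005, 0.0], [0.0, 0.001, -1.0]]
force: [-0.8, -0.6, 2.4]
opening: 0.675
```

```bash
python3 -m handwheel '[{"hand":1,"dx":0,"dy":0,"dz":0,"wx":0,"wy":0,"wz":0},{"hand":1,"dx":0,"dy":0,"dz":0,"wx":0,"wy":0,"wz":0},{"hand":1,"dx":0,"dy":0,"dz":0,"wx":0,"wy":0,"wz":0},{"hand":1,"dx":0,"dy":0,"dz":0,"wx":0,"wy":0,"wz":0},{"hand":1,"dx":0,"dy":0,"dz":2,"wx":0,"wy":0,"wz":0},{"hand":1,"dx":0,"dy":0,"dz":4,"wx":0,"wy":0,"wz":0},{"hand":1,"dx":0,"dy":0,"dz":4,"wx":0,"wy":0,"wz":0},{"hand":1,"dx":0,"dy":-1,"dz":4,"wx":0,"wy":0,"wz":0},{"hand":1,"dx":-0.5,"dy":-2.5,"dz":3,"wx":0,"wy":0,"wz":0}]'
python3 -m handwheel '[{"hand":1,"dx":-0.7,"dy":-4.5,"dz":2,"wx":0,"wy":0,"wz":0},{"hand":1,"dx":-0.7,"dy":-4.5,"dz":0,"wx":0,"wy":0,"wz":0},{"hand":1,"dx":-0.7,"dy":-4.5,"dz":0,"wx":0,"wy":0,"wz":0},{"hand":1,"dx":-0.7,"dy":-4.5,"dz":0,"wx":0,"wy":0,"wz":0},{"hand":1,"dx":-0.7,"dy":-4.5,"dz":0,"wx":0,"wy":0,"wz":0},{"hand":1,"dx":-0.7,"dy":-4.5,"dz":0,"wx":0,"wy":0,"wz":0},{"hand":1,"dx":-0.7,"dy":-4.5,"dz":0,"wx":0,"wy":0,"wz":0},{"hand":1,"dx":-0.7,"dy":-3.5,"dz":0,"wx":0,"wy":0,"wz":0},{"hand":1,"dx":0,"dy":0,"dz":0,"wx":0,"wy":0,"wz":0},{"hand":1,"dx":0,"dy":0,"dz":0,"wx":0,"wy":0,"wz":0}]'
python3 - <<'E'
from h import *
print(bot.read_state()['position'],bot.read_state()['joint_positions'])
im,d,K=cap('wrist','wrist11'); P=cloud(K,d)
m=(P[:,:,2]>.135)&(P[:,:,2]<.16); m[300:]=0;m[:,:235]=0;m[:,405:]=0
q=P[m]; print('cap wrist',len(q),np.nanmin(q,0),np.nanmax(q,0),(np.nanmin(q,0)+np.nanmax(q,0))/2)
im,d,K=cap('top','top11'); P=cloud(K,d)
for z,lo,hi in((.066,.072,.11),(.052,.058,.071)):
  w=P[170:250,240:360].reshape(-1,3); w=w[(w[:,0]>.59)&(w[:,2]<.11)]; w=w[w[:,1]<.135] if z>.06 else w[w[:,1]>.155]
  q=w[w[:,2]>lo]; print('cup',len(q),(np.nanmin(q,0)+np.nanmax(q,0))/2,np.nanmax(q,0)-np.nanmin(q,0),np.nanmedian(q[:,2]))
cv2.imwrite('pics/z11.png',cv2.resize(im[130:330,190:470][:,:,::-1],None,fx=2.85,fy=2.85,interpolation=cv2.INTER_CUBIC))
E
```

```text
time_s: 13.65
position: [0.639, 0.1618, 0.2031]
tcp_rot: [[0.002, 1.0, 0.005], [1.0, -0.002, 0.001], [0.001, 0.005, -1.0]]
force: [1.0, 0.3, -1.2]
opening: 0.998
time_s: 14.65
position: [0.5813, -0.1903, 0.2199]
tcp_rot: [[0.007, 1.0, -0.0], [1.0, -0.007, 0.001], [0.001, -0.0, -1.0]]
force: [-0.1, 0.2, -0.1]
opening: 0.997
[ 0.58129249 -0.1902585   0.21994193] [-2.85975016e+01  2.93606649e+01  8.42199976e+01  3.88798537e-02
  6.64572974e+01 -2.81972129e+01]
cap wrist 3856 [ 0.55931644 -0.21430415  0.13500707] [ 0.60629532 -0.16824701  0.15025849] [ 0.58280588 -0.19127558  0.14263278]
cup 185 [0.62800072 0.09272296 0.07958447] [0.04639287 0.04565263 0.01487311] 0.07961429806842522
cup 283 [0.64249352 0.19556026 0.06584236] [0.0595425  0.05875325 0.01567443] 0.06554737875150086
```

View pics/z11.png

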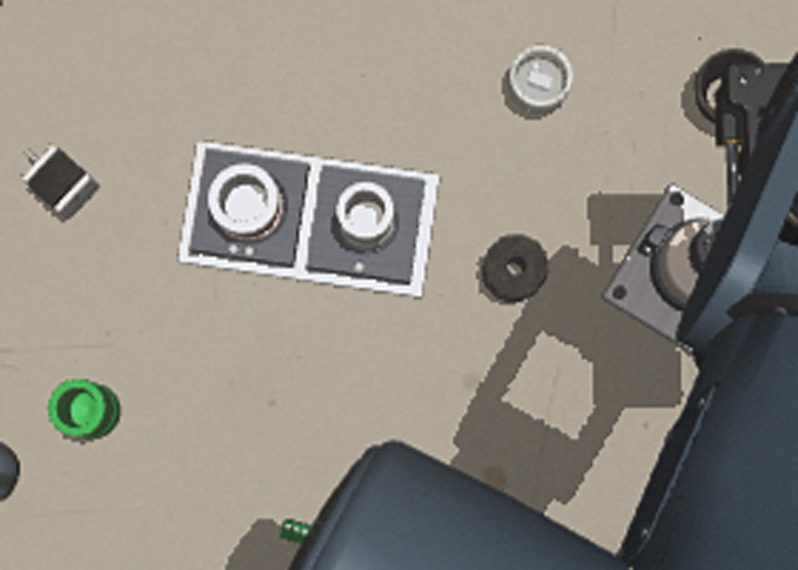

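View pics/wrist11.png

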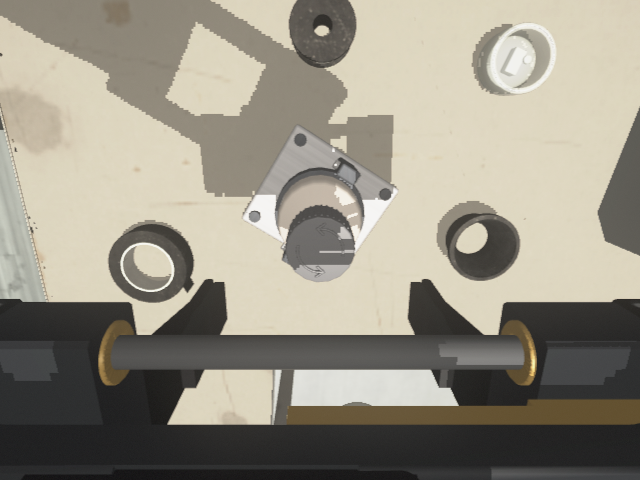

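Both cups are seated: tall rim at z 0.0796 and wide rim at z 0.0655. The wrist view shows the cap at (320,243) between the jaws. Descending onto the cap.

```bash
python3 -m handwheel '[{"hand":1,"dx":0.1,"dy":-0.07,"dz":-3.5,"wx":0,"wy":0,"wz":0},{"hand":1,"dx":0,"dy":0,"dz":-4,"wx":0,"wy":0,"wz":0},{"hand":1,"dx":0,"dy":0,"dz":-2,"wx":0,"wy":0,"wz":0},{"hand":1,"dx":0,"dy":0,"dz":-1,"wx":0,"wy":0,"wz":0},{"hand":1,"dx":0,"dy":0,"dz":0,"wx":0,"wy":0,"wz":0},{"hand":1,"dx":0,"dy":0,"dz":0,"wx":0,"wy":0,"wz":0},{"hand":-1,"dx":0,"dy":0,"dz":0,"wx":0,"wy":0,"wz":0},{"hand":-1,"dx":0,"dy":0,"dz":0,"wx":0,"wy":0,"wz":0},{"hand":-1,"dx":0,"dy":0,"dz":0,"wx":0,"wy":0,"wz":0},{"hand":-1,"dx":0,"dy":0,"dz":0,"wx":0,"wy":0,"wz":0}]'
python3 -m handwheel '[{"hand":-1,"dx":0,"dy":0,"dz":0,"wx":0,"wy":0,"wz":0},{"hand":-1,"dx":0,"dy":0,"dz":0,"wx":0,"wy":0,"wz":0},{"hand":-1,"dx":0,"dy":0,"dz":0,"wx":0,"wy":0,"wz":0},{"hand":-1,"dx":0,"dy":0,"dz":0,"wx":0,"wy":0,"wz":0},{"hand":-1,"dx":0,"dy":0,"dz":0,"wx":0,"wy":0,"wz":0}]'
```

```text
time_s: 15.75
position: [0.5829, -0.1906, 0.1157]
tcp_rot: [[0.005, 1.0, 0.001], [1.0, -0.005, -0.001], [-0.001, 0.001, -1.0]]
force: [1.1, -0.6, -0.3]
opening: 0.721
time_s: 16.25
position: [0.5826, -0.1904, 0.1152]
tcp_rot: [[0.005, 1.0, -0.0], [1.0, -0.005, -0.0], [-0.0, -0.0, -1.0]]
force: [-0.6, -0.2, 0.9]
opening: 0.512
```

```bash
python3 -m handwheel '[{"hand":-1,"dx":0,"dy":0,"dz":-0.2,"wx":0,"wy":0,"wz":0},{"hand":-1,"dx":0,"dy":0,"dz":-0.2,"wx":0,"wy":0,"wz":0},{"hand":-1,"dx":0,"dy":0,"dz":-0.2,"wx":0,"wy":0,"wz":0},{"hand":-1,"dx":0,"dy":0,"dz":-0.1,"wx":0,"wy":0,"wz":0},{"hand":-1,"dx":0,"dy":0,"dz":0,"wx":0,"wy":0,"wz":0},{"hand":-1,"dx":0,"dy":0,"dz":0,"wx":0,"wy":0,"wz":0},{"hand":-1,"dx":0,"dy":0,"dz":0,"wx":0,"wy":0,"wz":0}]'
```

```text
time_s: 16.95
position: [0.5827, -0.1904, 0.1095]
tcp_rot: [[0.005, 1.0, 0.0], [1.0, -0.005, -0.0], [-0.0, 0.0, -1.0]]
force: [-2.1, 0.4, 8.7]
opening: 0.508
```

A force of 8.7 N implies about 5.5 mm of press. I'll add 1 mm and then turn.

```bash
python3 -m handwheel '[{"hand":-1,"dx":0,"dy":0,"dz":-0.1,"wx":0,"wy":0,"wz":0},{"hand":-1,"dx":0,"dy":0,"dz":0,"wx":0,"wy":0,"wz":0},{"hand":-1,"dx":0,"dy":0,"dz":0,"wx":0,"wy":0,"wz":0.05},{"hand":-1,"dx":0,"dy":0,"dz":0,"wx":0,"wy":0,"wz":0.1},{"hand":-1,"dx":0,"dy":0,"dz":0,"wx":0,"wy":0,"wz":0.1},{"hand":-1,"dx":0,"dy":0,"dz":0,"wx":0,"wy":0,"wz":0},{"hand":-1,"dx":0,"dy":0,"dz":0,"wx":0,"wy":0,"wz":0}]'; python3 - <<'E'
from h import *
s=bot.read_state(); print(s['moment'],s['force'])
E
```

```text
time_s: 17.65
position: [0.5837, -0.1908, 0.1089]
tcp_rot: [[-0.243, 0.97, 0.003], [0.97, 0.243, -0.001], [-0.002, 0.002, -1.0]]
force: [-1.4, 0.1, 9.4]
opening: 0.508
[0.05270452 0.111951   0.06005026] [-1.44083962  0.08180792  9.40122169]
```

```bash
python3 -m handwheel '[{"hand":-1,"dx":0,"dy":0,"dz":0,"wx":0,"wy":0,"wz":0.12},{"hand":-1,"dx":0,"dy":0,"dz":0,"wx":0,"wy":0,"wz":0.12},{"hand":-1,"dx":0,"dy":0,"dz":0,"wx":0,"wy":0,"wz":0.12},{"hand":-1,"dx":0,"dy":0,"dz":0,"wx":0,"wy":0,"wz":0.12},{"hand":-1,"dx":0,"dy":0,"dz":0,"wx":0,"wy":0,"wz":0.12},{"hand":-1,"dx":0,"dy":0,"dz":0,"wx":0,"wy":0,"wz":0.12},{"hand":-1,"dx":0,"dy":0,"dz":0,"wx":0,"wy":0,"wz":0.12},{"hand":-1,"dx":0,"dy":0,"dz":0,"wx":0,"wy":0,"wz":0.12},{"hand":-1,"dx":0,"dy":0,"dz":0,"wx":0,"wy":0,"wz":0.12},{"hand":-1,"dx":0,"dy":0,"dz":0,"wx":0,"wy":0,"wz":0}]'; python3 - <<'E'
from h import *
s=bot.read_state(); R=s['tcp_rot']; print(s['moment'],s['force'],np.degrees(np.arctan2(R[1][0],R[0][0])),s['joint_positions'][5])
E
```

```text
time_s: 18.65
position: [0.5842, -0.1909, 0.109]
tcp_rot: [[-0.97, 0.241, 0.004], [0.241, 0.97, -0.002], [-0.004, -0.001, -1.0]]
force: [-0.4, 0.7, 9.0]
opening: 0.507
[ 0.20786707 -0.12677553 -0.01021791] [-0.44298609  0.72084735  9.01078653] 166.03494826153536 -104.56017451958334
```

```bash
python3 -m handwheel '[{"hand":-1,"dx":0,"dy":0,"dz":0.3,"wx":0,"wy":0,"wz":0},{"hand":-1,"dx":0,"dy":0,"dz":0.4,"wx":0,"wy":0,"wz":0},{"hand":-1,"dx":0,"dy":0,"dz":0.3,"wx":0,"wy":0,"wz":0},{"hand":-1,"dx":0,"dy":0,"dz":0,"wx":0,"wy":0,"wz":0}]'
```

```text
time_s: 19.05
position: [0.5826, -0.1903, 0.1172]
tcp_rot: [[-0.97, 0.243, 0.0], [0.243, 0.97, -0.0], [-0.0, -0.0, -1.0]]
force: [-0.3, 0.8, -0.8]
opening: 0.507
```

```bash
python3 -m handwheel '[{"hand":-1,"dx":0,"dy":0,"dz":0.7,"wx":0,"wy":0,"wz":0},{"hand":-1,"dx":0,"dy":0,"dz":1,"wx":0,"wy":0,"wz":0},{"hand":-1,"dx":0,"dy":0,"dz":1.5,"wx":0,"wy":0,"wz":0},{"hand":-1,"dx":0,"dy":0,"dz":1.5,"wx":0,"wy":0,"wz":0},{"hand":-1,"dx":0,"dy":0,"dz":1.5,"wx":0,"wy":0,"wz":0},{"hand":-1,"dx":0,"dy":0,"dz":1.2,"wx":0,"wy":0,"wz":0},{"hand":-1,"dx":0,"dy":0,"dz":0.5,"wx":0,"wy":0,"wz":0},{"hand":-1,"dx":0,"dy":0,"dz":0,"wx":0,"wy":0,"wz":0},{"hand":-1,"dx":0,"dy":0,"dz":0,"wx":0,"wy":0,"wz":0},{"hand":-1,"dx":0,"dy":0,"dz":0,"wx":0,"wy":0,"wz":0}]'; python3 - <<'E'
from h import *
for n in('scene','top','wrist'): cap(n,n+'12')
s=bot.read_state(); print(s['position'],s['qvel'])
im,d,K=load('scene12'); print(proj(K,(.583,-.191,.125)),proj(K,(.583,-.191,.195)),proj(K,(.583,-.191,.231)))
cv2.imwrite('pics/z12.png',cv2.resize(im[180:340,330:490][:,:,::-1],None,fx=3.7,fy=3.7,interpolation=cv2.INTER_CUBIC))
im,d,K=load('top12');cv2.imwrite('pics/z13.png',cv2.resize(im[130:330,190:470][:,:,::-1],None,fx=2.85,fy=2.85,interpolation=cv2.INTER_CUBIC))
E
```

```text
time_s: 20.05
position: [0.5821, -0.19, 0.1953]
tcp_rot: [[-0.97, 0.243, -0.002], [0.243, 0.97, 0.001], [0.002, 0.0, -1.0]]
force: [1.1, 0.5, 0.2]
opening: 0.506
[ 0.58232725 -0.19017172  0.19543941] [ 0.02327609 -0.16600302 -0.20013873  0.01340792 -0.08150628  0.03729687]
(414.0114191940585, 269.08300329935605) (417.0962616044141, 246.6716746796984) (418.74714856248045, 234.6780084856232)
```

View pics/z12.png

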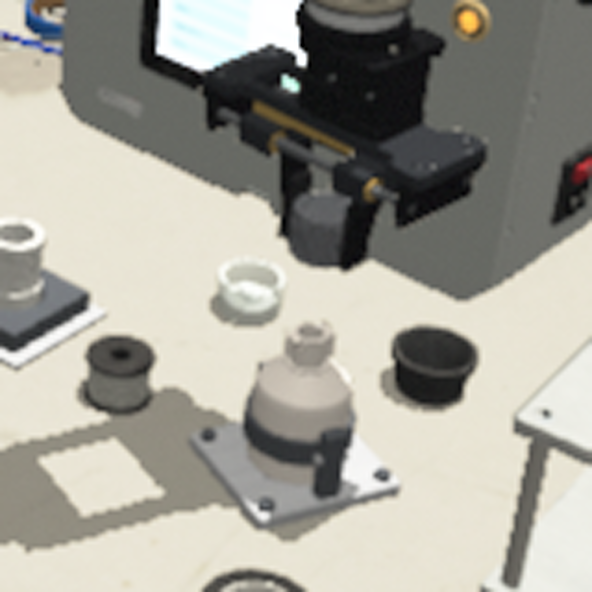

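View pics/wrist12.png

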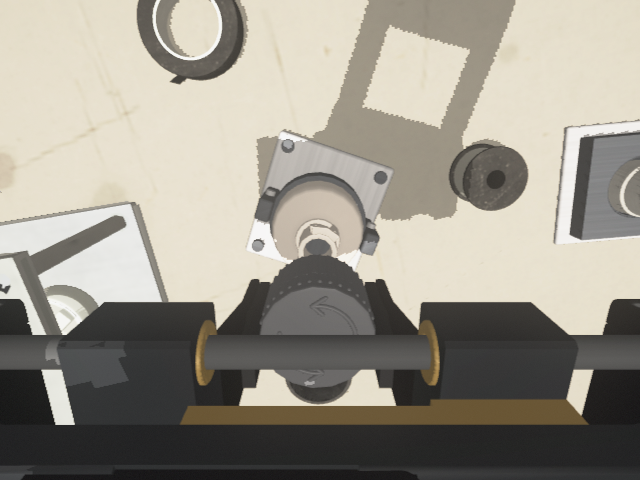

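View pics/z13.png

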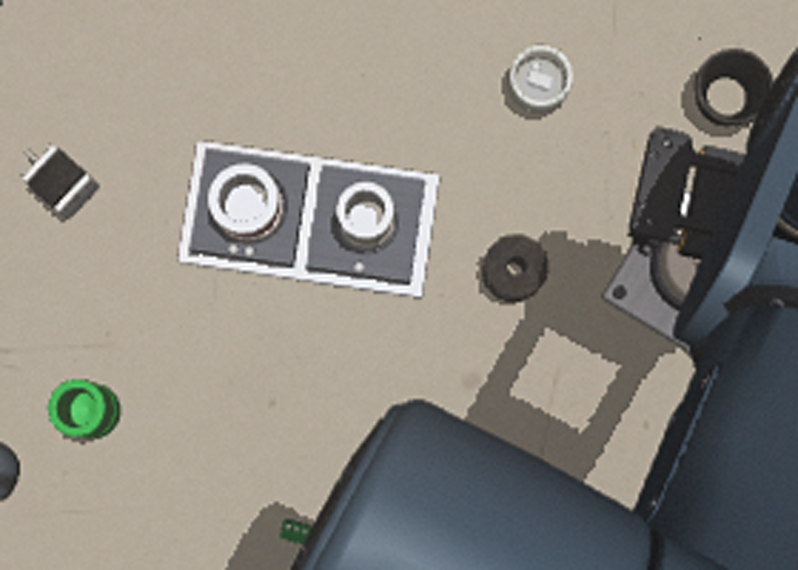

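The cap is off and held level. The neck is open at (317,235) in the wrist view, and cups and bystanders look unmoved. Now I'll measure the cap height and check the arm has settled.

```bash
python3 -m handwheel '[{"hand":-1,"dx":0,"dy":0,"dz":0,"wx":0,"wy":0,"wz":0},{"hand":-1,"dx":0,"dy":0,"dz":0,"wx":0,"wy":0,"wz":0},{"hand":-1,"dx":0,"dy":0,"dz":0,"wx":0,"wy":0,"wz":0},{"hand":-1,"dx":0,"dy":0,"dz":0,"wx":0,"wy":0,"wz":0}]'; python3 - <<'E'
from h import *
s=bot.read_state(); print(s['position'],s['qvel'])
im,d,K=cap('wrist','wrist14'); P=cloud(K,d)
q=P[290:332,285:350].reshape(-1,3); print('cap top',np.nanmedian(q,0), np.nanmin(q,0),np.nanmax(q,0))
A=np.c_[q[:,:2],np.ones(len(q))]; print('plane slope',np.linalg.lstsq(A,q[:,2],rcond=None)[0])
w=P[290:335,250:390].reshape(-1,3); t=w[(w[:,2]>.21)&(w[:,2]<.25)]; print('cap x,y ext',np.nanmin(t,0),np.nanmax(t,0))
w=P[215:262,285:350].reshape(-1,3); t=w[(w[:,2]>.118)&(w[:,2]<.14)]; print('rim',len(t),np.nanmin(t,0),np.nanmax(t,0))
E
```

```text
time_s: 20.6
position: [0.5827, -0.1904, 0.1961]
tcp_rot: [[-0.97, 0.243, 0.0], [0.243, 0.97, -0.0], [-0.0, -0.0, -1.0]]
force: [-0.5, -0.5, 0.4]
opening: 0.51
[ 0.58268148 -0.19037108  0.19613749] [-0.01600416 -0.09069678 -0.03968609  0.0270378  -0.01824634  0.0741728 ]
cap top [ 0.56944409 -0.18876987  0.22856193] [ 0.55917982 -0.20303573  0.22342557] [ 0.58123261 -0.17531399  0.23123588]
 ** On entry to DLASCL parameter number  4 had an illegal value
 ** On entry to DLASCL parameter number  4 had an illegal valueTraceback (most recent call last):
  File "<stdin>", line 5, in <module>
    x, resids, rank, s = _umath_linalg.lstsq(a, b, rcond,
                         ~~~~~~~~~~~~~~~~~~~^^^^^^^^^^^^^
                                             signature=signature)
                                             ^^^^^^^^^^^^^^^^^^^^
    raise LinAlgError("SVD did not converge in Linear Least Squares")
numpy.linalg.LinAlgError: SVD did not converge in Linear Least Squares
```

```bash
python3 - <<'E'
from h import *
im,d,K=load('wrist14'); P=cloud(K,d)
q=P[300:332,285:350].reshape(-1,3); q=q[np.isfinite(q[:,2])&(q[:,2]>.225)]
A=np.c_[q[:,:2],np.ones(len(q))]; print('slope',np.linalg.lstsq(A,q[:,2],rcond=None)[0],np.median(q[:,2]))
w=P[215:262,285:350].reshape(-1,3); t=w[(w[:,2]>.118)&(w[:,2]<.14)]; print('rim',len(t),np.nanmin(t,0),np.nanmax(t,0),np.median(t[:,2]))
w=P[262:400,240:400].reshape(-1,3); t=w[(w[:,2]>.205)&(w[:,2]<.235)]; print('cap ext',np.nanmin(t,0),np.nanmax(t,0))
E
```

```text
slope [-0.02331542  0.01390728  0.24458155] 0.2286127909997881
rim 629 [ 0.56472764 -0.20450277  0.1180052 ] [ 0.58979164 -0.17557562  0.12554549] 0.1231977720443618
cap ext [ 0.55806024 -0.21960469  0.20500455] [ 0.604511   -0.157795    0.23498285]
```

```bash
python3 -m handwheel '[{"hand":-1,"dx":0,"dy":0,"dz":0.1,"wx":0,"wy":0,"wz":0},{"hand":-1,"dx":0,"dy":0,"dz":0,"wx":0,"wy":0,"wz":0},{"hand":-1,"dx":0,"dy":0,"dz":0,"wx":0,"wy":0,"wz":0},{"hand":-1,"dx":0,"dy":0,"dz":0,"wx":0,"wy":0,"wz":0},{"hand":-1,"dx":0,"dy":0,"dz":0,"wx":0,"wy":0,"wz":0},{"hand":-1,"dx":0,"dy":0,"dz":0,"wx":0,"wy":0,"wz":0},{"hand":-1,"dx":0,"dy":0,"dz":0,"wx":0,"wy":0,"wz":0}]'; python3 -c "
from rig import hand_in; print(hand_in())"
```

```text
time_s: 21.35
position: [0.5827, -0.1903, 0.1971]
tcp_rot: [[-0.97, 0.243, -0.0], [0.243, 0.97, -0.0], [0.0, -0.0, -1.0]]
force: [0.3, 0.1, -1.2]
opening: 0.504
the job is handed in; nothing more can be done
None
```

The job was handed in at 21.4 s: both cups are in their pockets and the cap is off the bottle, held above it.

- **Cups:** I placed the tall cup in the one-dot pocket first, then the wide cup in the two-dot pocket, and let both go. The top camera read their rims at 0.080 m and 0.066 m, which is right for fully seated cups, and both look upright.
- **Cap:** I pressed it about 6.5 mm (9.4 N), turned it 76° anticlockwise while pressed, and lifted it with almost no resistance. It is still gripped above the mouth. Its lower edge is about 7 cm above the mouth, judging by how far it was lifted.
- **Other things:** the last pictures show no other item visibly moved. The arm hid part of the top view, including the tape and most of the terminal block, and the mouse is at the very edge of that crop.

**Checks that disagreed:**
- **Pocket positions:** before I placed the tall cup, the first estimate differed from the wrist camera by about 3.5 mm. I used the pocket circles instead, which agreed to about 1.5 mm.
- **Cap height:** the wrist camera put the gap at about 6.8 cm, slightly below the lift-based value, so I added 1 mm at the end.
- **Cap tilt:** the depth fit on the cap's top gave about 1.5°, while the tool itself was level. I took this as noise from the raised arrows on the cap.
- **Refused command:** my first two moves were rejected for missing keys, and the arm did not move.

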